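# Free the step gauge from its barbed hook and stand it in the bench holder

### The arm

A 6-joint arm with a two-finger parallel gripper is mounted at the origin on the work surface; the furniture and walls round the work are solid. World frame = base frame: x ahead of the robot, y to its left, z up, the work surface at z = 0. Lengths are in m, angles in rad, forces in N, time in s.
With the tool pointing down it reaches from about 0.3 to 1 m from the base axis. Payload 5.1 kg.
Tool frame: the origin (TCP) lies on the centre line of the jaws, within the pads' length; the fingertips stand 19 mm ahead of it and the grasp point (between the pads) is the TCP (tcp_to_tips is the distance from the TCP to the fingertips, in m); z points along the fingers, y is the direction in which the jaws open and shut (so a half turn about z gives the same grasp; the last joint's range is limited). The gripper opens to 95 mm and grips with 3 to 60 N. Pads are 20 mm wide; open, the fingers measure 119 mm over their backs; the gripper's body (75 mm by 180 mm) begins 59 mm behind the grasp point.
Start: joints at [-1.412, 0.124, 1.65, -0, 1.367, -0.083], TCP at [0.156, -0.631, 0.234] pointing down, gripper open.
Joint ranges: [-2.61, 2.61], [-1.02, 2.33], [0.03, 2.71], [-1.35, 4.49], [0.32, 2.68], [-2.91, 2.91]. Speed limits (rad/s): [2.57, 2.57, 3.14, 3.14, 3.14, 3.14].

### API

Orientations are given as a rotation vector (axis times angle).
In Python, from rig import get_obs, capture, calibration, hand_in, tcp_to_tips gives the robot as it stands. The module is installed in compiled form; this text tells all that it offers.
- The arm moves only by the shell command python3 -m jog 'ROWS' [OPENING]. ROWS is JSON, a list of rows, each an object with "translation": the shift along the tool's x, y, z in mm, a list of three; "spin": the turn about the tool's z in degrees. In form: [{"translation": [dx, dy, dz], "spin": spin}, ...]. A call has 1 to 8 rows; each row is the pose to reach, as a shift and turn from the pose commanded when the call began, along the tool's axes at that moment; what a row does not reach only later rows make up. A row lasts 1/10 s, in which the tool goes at most 50 mm and 8.59 degrees, less where a joint would pass 70% of its speed; a pose out of reach is approached as far as the arm can. A call with a gripper value outside its range is refused whole. OPENING is the closure, from -1 (fully open) to 1 (shut), set as the call begins (- or left out, the last holds). The fingers move at their own pace and stop on an object; the grip force is fixed at half the most. Time passes only in rows, so rows that repeat a pose let the fingers close. It gives the time, the measured TCP pose, the force and the opening at its end, in the units of the state.
- get_obs(): the state, without advancing time (a new reading comes with each control period).
- capture(name): name is "scene" or "top" or "wrist"; returns (picture, depth): 480x640x3 uint8, red, green, blue; 480x640 float32, m along the optical axis (not along the pixel's ray), 0 where there is no reading.
- calibration(name): a dict with "K" (3x3 intrinsics, pixels), "distortion" ([k1, k2, p1, p2, k3] as OpenCV has them; the pictures are not rectified), "R" (3x3) and "t" (3): a world point X has camera coordinates R X + t. Camera axes: x right, y down, z forward; pixel columns grow to the right and rows downward; lengths in m; the calibration is good to about 2 mm. A picture is of the moment at which its call begins: read the wrist's pose just before it. calibration takes no time and is no camera call; for the wrist camera it gives the pose at the moment of the call.
- hand_in(): hands the job in, once; it reports no verdict.
The state is a dict: "t": time; "q": joint angles; "dq": joint speeds; "joint_efforts": joint torques, N m; "ee_pos": TCP position; "eef_rot": TCP orientation; "force": force on the tool from outside, world axes, zero at the start; "moment": the same for the moment, N m; "finger_gap": opening from 0.0 (shut) to 1.0 (fully open).
Only numpy, scipy, OpenCV 4.12 (cv2) and the standard library are available. Lean on these libraries where they do the work, as an engineer would, in place of code of your own. Each camera call takes 0.05 s, during which the arm holds its last target. There are 200 camera calls.

### The job

Take the orange-handled step gauge off its barbed hook: raise it, tilt it and work it back over the barb by feel, never pressing it against the hook harder than a light push of a finger. Then stand it upright in the slot of the grey bench holder, blade down and fully home, and let go. Leave the solder spool, the side cutters and the standing bolt where they are.

Things in the scene. Friction and masses are not known exactly. Their poses are not given: they have to be found in the camera images.
- hook_stand: Blue stand fixed to the desk, carrying a rigid barbed hook: base plate 90 x 80 x 8 mm, square post 152 mm tall, 6 mm round steel hook arm. Origin on the desk under the post's axis; z up. The arm leaves the post along the stand's -x, level, its axis 140 mm above the desk in the plane y = 0; its tail sticks out up to 39 mm behind the post.
- hook_root (a point): Where the arm's axis meets the post's axis; axes as the stand's. The arm runs level along -x to a bend, anywhere from 48 to 84 mm from here: it is clamped at a different reach each time, not reported, to be felt or seen. Past the bend the rod's axis rises 26 mm over 12 mm of -x; from that top a barb runs back, 8 mm in +x and 2 mm down. Rod radius 3 mm throughout.
- gauge: Step gauge, 172 mm tall, 0.09 to 0.18 kg, hanging upright on the arm by its eye. Origin at the middle of the blade's lower end; z up through the handle, x the plate's normal (as it hangs, toward the post), y its width. Steel plate 5 mm thick, 14 mm wide for the lowest 27 mm, 20 mm wide to z = 76 mm, then a 30 mm wide eye frame to z = 131 mm.
- gauge_eye (a point): Centre of the eye, z = 97.5 mm; axes as the gauge's. Opening 18 mm (y) x 21 mm (z). Hanging, it lies 7.5 mm below the arm's axis. Raised to centre on the arm and slid outward upright, the plate's middle stops 1.5 mm short of the bend, at the barb's end. Tilted under 25 degrees it cannot pass; with the handle leaned 40 degrees toward the post it passes with barely 2 mm to spare.
- gauge_grip (a point): Middle of the orange handle, 151 mm above the blade's lower end; axes as the gauge's. The handle is 24 mm (y) x 14 mm (x), from z = 130 to 172 mm; pinch it from above across its 24 mm width.
- holder: Grey bench holder fixed to the desk: black foot 75 x 85 x 8 mm with a grey block 34 x 50 mm (x, y) that ends 63 mm above the desk. Its slot is open at the top, 10 mm (x) by 26 mm (y), edges chamfered 2 mm, and its floor is 18 mm above the desk (45 mm deep). Origin on the desk under the slot's centre; z up. The gauge stands home when its blade's end rests on the slot's floor, either way round.
- holder_slot (a point): Centre of the slot's mouth, 63 mm above the desk; axes as the holder's.
- spool: Loose spool of solder with blue flanges, 58 mm across and 42 mm tall; a bystander. Origin at the centre of its underside.
- cutters: Loose blue-handled side cutters, 52 x 108 x 14 mm, lying flat; a bystander. Origin at the centre of the underside.
- bolt: Loose steel bolt standing on its hexagon head, 19 mm across and 37 mm tall; a bystander. Origin at the centre of its underside.
There are look-alikes about, which are no part of the job. There is more than one size of the holder; the one meant has the size given above.

How it is judged:
By the outcome, as a careful person would: the job done as asked, in the order asked, and still so for the second after the job is handed in, with the robot touching nothing.
It also fails if it takes over 72 s, if anything falls off the work surface, if the arm or the gripper's body presses on something with over 40 N, if the wrist force passes 120 N, or if a joint passes its speed limit or range.

## Working session

There is one attempt and no reset: what is moved stays moved. The work goes in short steps, Python scripts to look and compute and a shell command to move; the robot and the scene stay as the last step left them, time stands still between calls to the robot, and variables do not carry over. Pictures are saved under pics/ and viewed, about 8 in all and at most 12, crops included, and the job is handed in when it is done.

```bash
mkdir -p pics; ls; python3 - <<'E'
from rig import *
import cv2,numpy as np
o=get_obs();print({k:np.round(v,3) for k,v in o.items()})
for n in("scene","top"):
    p,d=capture(n);cv2.imwrite(f"pics/{n}0.png",p[...,::-1]);np.save(f"{n}_d.npy",d);np.save(f"{n}_p.npy",p)
    c=calibration(n);print(n,{k:np.round(v,3).tolist() for k,v in c.items()})
E
python3 -m jog 2>&1 | head -5
```

```text
pics
{'t': np.float64(0.0), 'q': array([-1.412,  0.124,  1.652,  0.   ,  1.367, -0.083]), 'dq': array([ 0.001,  0.   ,  0.001,  0.003,  0.   , -0.003]), 'joint_efforts': array([-2.0000e-03, -4.1760e+01, -3.5993e+01,  7.7000e-02,  4.9000e-02,
       -0.0000e+00]), 'ee_pos': array([ 0.156, -0.631,  0.232]), 'eef_rot': array([-3.117, -0.379,  0.   ]), 'force': array([0.363, 0.359, 0.352]), 'moment': array([-0.002,  0.024,  0.01 ]), 'finger_gap': np.float64(0.994)}
scene {'K': [[506.658, 0.0, 318.136], [0.0, 506.658, 241.16], [0.0, 0.0, 1.0]], 'distortion': [-0.061, 0.0, 0.0, 0.0, 0.0], 'R': [[0.694, -0.72, -0.003], [-0.297, -0.282, -0.912], [0.656, 0.634, -0.41]], 't': [-0.286, 0.268, 0.589]}
top {'K': [[553.006, 0.0, 328.775], [0.0, 553.006, 241.024], [0.0, 0.0, 1.0]], 'distortion': [0.028, 0.0, 0.0, 0.0, 0.0], 'R': [[0.008, -1.0, -0.008], [-0.991, -0.007, -0.13], [0.13, 0.009, -0.991]], 't': [0.013, 0.473, 1.029]}
invalid input
```

View pics/scene0.png

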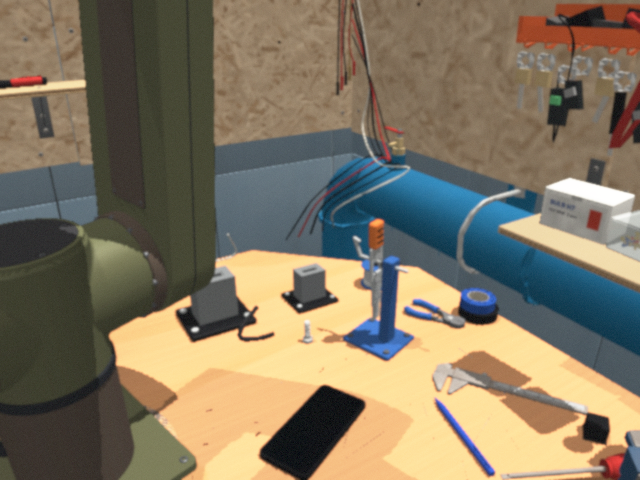

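View pics/top0.png

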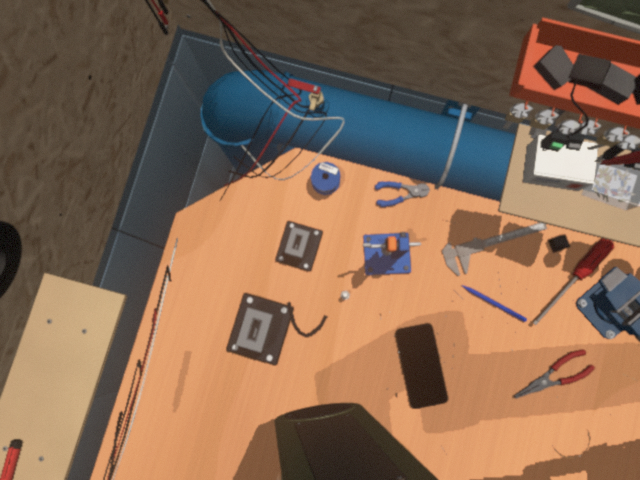

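```bash
cat > h.py <<'E'
from rig import *
import cv2,numpy as np
def ray(n,uv,c=None):
    c=c or calibration(n);K=np.array(c["K"]);D=np.array(c["distortion"]);R=np.array(c["R"]);t=np.array(c["t"])
    q=cv2.undistortPoints(np.array(uv,float).reshape(-1,1,2),K,D).reshape(-1,2)
    return -R.T@t,np.c_[q,np.ones(len(q))]@R
def onplane(n,uv,z,c=None):
    o,d=ray(n,uv,c);return o+d*((z-o[2])/d[:,2])[:,None]
def depthpts(n,uv,d,c=None):
    o,r=ray(n,uv,c);uv=np.array(uv,int);return o+r*d[uv[:,1],uv[:,0]][:,None]
E
python3 - <<'E'
from h import *
for n in("top","scene"):
    p=np.load(n+"_p.npy");d=np.load(n+"_d.npy")
    vv,uu=np.mgrid[0:480,0:640];P=depthpts(n,np.c_[uu.ravel(),vv.ravel()],d).reshape(480,640,3)
    np.save(n+"_P.npy",P)
P=np.load("top_P.npy");p=np.load("top_p.npy");hsv=cv2.cvtColor(p,cv2.COLOR_RGB2HSV)
def rect(mask,box,z,name):
    x0,y0,x1,y1=box;m=np.zeros_like(mask,np.uint8);m[y0:y1,x0:x1]=mask[y0:y1,x0:x1]
    cs,_=cv2.findContours(m,cv2.RETR_EXTERNAL,cv2.CHAIN_APPROX_NONE);c=max(cs,key=cv2.contourArea)
    W=onplane("top",c[:,0],z)[:,:2]*1000
    print(name,cv2.minAreaRect(W.astype(np.float32)),len(c))
for (n,b,z) in(("A",(270,215,330,275),.063),("B",(222,290,295,368),.063)):
    x0,y0,x1,y1=b;sub=P[y0:y1,x0:x1,2];print(n,"zmax",np.percentile(sub,[50,80,90,95,99]).round(4))
    top=np.percentile(sub,88)
    rect((abs(P[...,2]-top)<.006),b,top,n+" block")
    rect((hsv[...,2]<75),b,.008,n+" foot")
blue=(hsv[...,0]>95)&(hsv[...,0]<125)&(hsv[...,1]>120)
rect(blue&(P[...,2]<.03),(355,225,425,280),.008,"stand")
x0,y0,x1,y1=355,225,430,270
s=P[y0:y1,x0:x1];
for nm,m in(("orange",(hsv[...,0]<15)&(hsv[...,1]>170)&(P[...,2]>.15)),("postTop",blue&(P[...,2]>.14)&(P[...,2]<.165))):
    q=P[y0:y1,x0:x1][m[y0:y1,x0:x1]];print(nm,len(q),q.mean(0).round(4) if len(q) else"",q.min(0).round(4),q.max(0).round(4))
big=cv2.resize(p[200:370,220:440],None,fx=3.6,fy=3.5,interpolation=cv2.INTER_CUBIC);cv2.imwrite("pics/topcrop.png",big[...,::-1])
E
```

```text
A zmax [0.0024 0.0101 0.0605 0.0629 0.0655]
A block ((466.559326171875, 76.37333679199219), (35.08456039428711, 51.06907653808594), 73.73871612548828) 92
A foot ((437.6333312988281, 89.8066177368164), (27.264305114746094, 13.586992263793945), 71.9419937133789) 53
B zmax [0.009  0.0268 0.0853 0.0869 0.0891]
B block ((305.8658752441406, 148.35345458984375), (47.390281677246094, 68.58293914794922), 73.69403839111328) 123
B foot ((259.5914001464844, 167.0059051513672), (49.224098205566406, 11.226762771606445), 73.70272827148438) 55
stand ((434.6373291015625, -127.54483795166016), (17.727100372314453, 38.96392059326172), 45.123443603515625) 53
orange 29 [ 0.4442 -0.0829  0.2058] [ 0.4368 -0.0907  0.2023] [ 0.4559 -0.0795  0.2095]
postTop 53 [ 0.4546 -0.1123  0.1518] [ 0.4462 -0.1171  0.1483] [ 0.4618 -0.1066  0.1553]
```

View pics/topcrop.png

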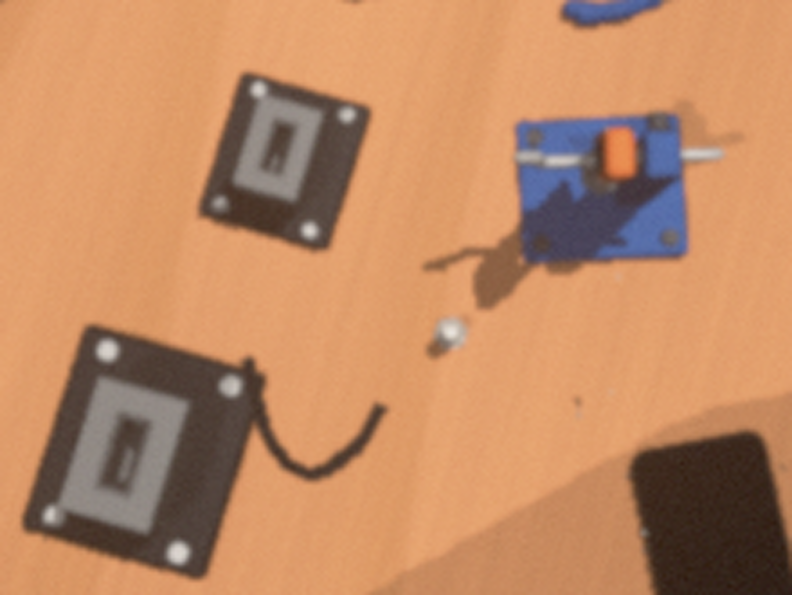

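```bash
python3 - <<'E'
from h import *
f=lambda x,y:(220+x/3.6,200+y/3.5)
for nm,xy,z in(("post",(662,155),.152),("handle",(619,152),.207),("hooktop",(520,156),.166),("tail",(720,153),.14),("slotA",(278,147),.063)):
    print(nm,(onplane("top",[f(*xy)],z)[0]*1000).round(1))
b=onplane("top",[f(*q) for q in((517,123),(679,114),(688,254),(526,262))],.008)*1000
print(b.round(1));print("edges",(b[1]-b[0]).round(1),(b[2]-b[1]).round(1),b.mean(0))
p=np.load("scene_p.npy");cv2.imwrite("pics/scrop.png",cv2.resize(p[205:365,300:440],None,fx=5,fy=3.7,interpolation=cv2.INTER_CUBIC)[...,::-1])
E
```

```text
post [ 452.6 -111.7  152. ]
handle [446.9 -85.7 207. ]
hooktop [449.9 -44.2 166. ]
tail [ 455.3 -140.8  140. ]
slotA [466.8  74.9  63. ]
[[ 488.3  -51.4    8. ]
 [ 494.  -139.6    8. ]
 [ 415.6 -143.5    8. ]
 [ 410.5  -56.3    8. ]]
edges [  5.7 -88.1   0. ] [-78.4  -4.    0. ] [452.10558793 -97.69580158   8.        ]
```

View pics/scrop.png

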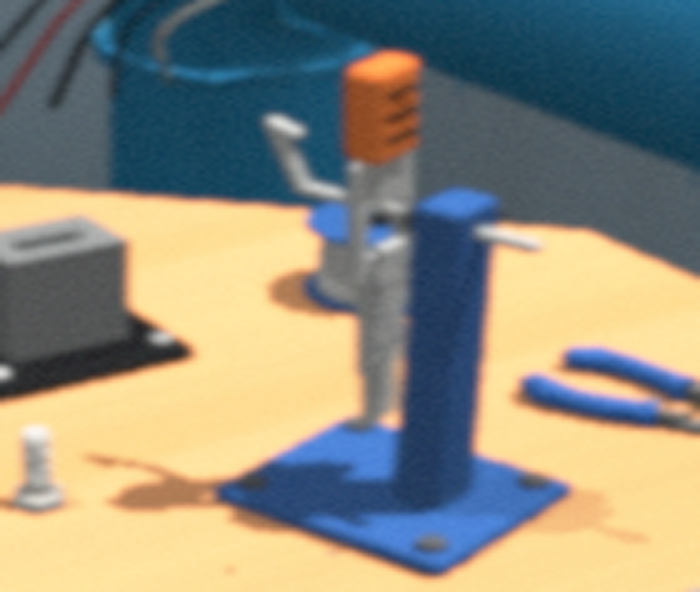

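```bash
cat >> h.py <<'E'
U=np.array([.056,-.998,0]);V=np.array([.998,.056,0]);ROOT=np.array([.4526,-.1117,0])
def armplane(n,uv,c=None,lat=0):
    "pixels -> (stand x, z) in mm in the arm's vertical plane"
    o,d=ray(n,uv,c);k=((ROOT+V*lat-o)@V)/(d@V);X=o+d*k[:,None]
    return np.c_[(X-ROOT)@U,X[:,2]]*1000
E
python3 - <<'E'
from h import *
g=lambda x,y:(300+x/5,205+y/3.7)
names=dict(hooktopL=(265,122),hooktop=(275,124),barbtip=(303,128),bend=(303,190),armAtGauge=(345,192),tailend=(538,245),postTopC=(458,203),postTL=(412,210),postTR=(497,208),postTback=(465,190),postTfront=(445,220),handleTop=(382,62),handleBot=(380,155),bladeEnd=(373,420))
for k,v in names.items(): print(k,armplane("scene",[g(*v)])[0].round(1),(onplane("scene",[g(*v)],.152)[0]*1000).round(1) if 'post' in k else '')
c=calibration("wrist");print({k:np.round(v,3).tolist() for k,v in c.items()})
E
```

```text
hooktopL [-70.7 165.4] 
hooktop [-66.8 165.6] 
barbtip [-56.1 166.9] 
bend [-55.  138.5] 
armAtGauge [-39.2 142.6] 
tailend [ 30.1 141.1] 
postTopC [  1.6 150.5] [ 450.2 -115.1  152. ]
postTL [-14.3 142.2] [ 435.8 -109.   152. ]
postTR [ 15.1 152.6] [ 454.5 -126.1  152. ]
postTback [  3.7 157. ] [ 461.3 -109.5  152. ]
postTfront [ -2.4 141.5] [ 435.4 -121.3  152. ]
handleTop [-28.6 203.7] 
handleBot [-27.2 163.2] 
bladeEnd [-23.1  37.3] 
{'K': [[362.592, 0.0, 318.892], [0.0, 362.592, 237.312], [0.0, 0.0, 1.0]], 'distortion': [-0.012, 0.0, 0.0, 0.0, 0.0], 'R': [[0.24, -0.971, -0.003], [-0.941, -0.233, 0.244], [-0.238, -0.056, -0.97]], 't': [-0.649, -0.028, 0.39]}
```

```bash
python3 -m jog '[{"translation":[0,0,-50],"spin":-8},{"translation":[0,0,-100],"spin":-16},{"translation":[33,-36,-100],"spin":-24},{"translation":[66,-73,-100],"spin":-32},{"translation":[100,-110,-100],"spin":-40},{"translation":[133,-146,-100],"spin":-48},{"translation":[166,-183,-100],"spin":-56},{"translation":[200,-220,-100],"spin":-64}]' -1
```

```text
t: 0.9
ee_pos: [0.2973, -0.3678, 0.3331]
eef_rot: [-2.439, -1.98, -0.0]
force: [0.2, 1.0, -0.5]
finger_gap: 1.003
```

```bash
python3 -m jog '[{"translation":[45,13,0],"spin":-5},{"translation":[90,26,0],"spin":-10},{"translation":[135,39,0],"spin":-15.3},{"translation":[180,52,0],"spin":-15.3},{"translation":[225,65,0],"spin":-15.3},{"translation":[270,78,0],"spin":-15.3},{"translation":[309,89,0],"spin":-15.3},{"translation":[309,89,0],"spin":-15.3}]'; python3 - <<'E'
from h import *
from scipy.spatial.transform import Rotation as Ro
o=get_obs();print(o["ee_pos"].round(4),Ro.from_rotvec(o["eef_rot"]).as_matrix().round(3).tolist(),o["q"].round(3),o["force"])
c=calibration("wrist");p,d=capture("wrist");cv2.imwrite("pics/w1.png",p[...,::-1])
hsv=cv2.cvtColor(p,cv2.COLOR_RGB2HSV);m=((hsv[...,0]<14)&(hsv[...,1]>185)&(hsv[...,2]>90)).astype(np.uint8)
cs,_=cv2.findContours(m,0,2)
for k in sorted(cs,key=cv2.contourArea)[-3:]:
    print(cv2.contourArea(k),cv2.boundingRect(k),cv2.minAreaRect(k),(onplane("wrist",[cv2.minAreaRect(k)[0]],.2,c)*1000).round(1))
E
```

```text
t: 1.7
ee_pos: [0.45, -0.0828, 0.3331]
eef_rot: [-2.151, -2.288, -0.001]
force: [0.1, -0.3, -0.0]
finger_gap: 1.001
[ 0.45   -0.0828  0.3331] [[-0.062, 0.998, -0.001], [0.998, 0.062, 0.002], [0.002, -0.001, -1.0]] [-3.000e-01 -3.580e-01  1.926e+00  1.000e-03  1.575e+00 -3.620e-01] [ 0.10058808 -0.2903174  -0.00400504]
0.0 (637, 0, 1, 1) ((637.0, 0.0), (0.0, 0.0), 0.0) [[662.5  99.5 200. ]]
2.0 (631, 0, 9, 4) ((635.0, 1.5000118017196655), (8.497057914733887, 0.8944271206855774), 26.56505012512207) [[661.3  98.5 200. ]]
65.5 (305, 222, 26, 10) ((317.8148193359375, 225.565185546875), (25.159618377685547, 8.891593933105469), 4.573921203613281) [[448.2 -76.5 200. ]]
```

View pics/w1.png

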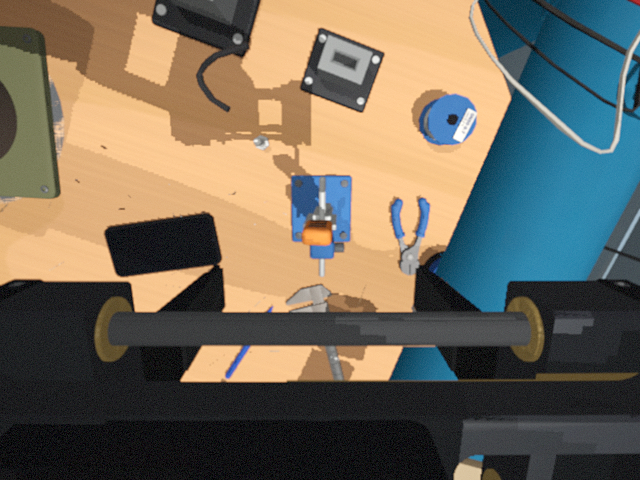

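```bash
python3 - <<'E'
from h import *
c=calibration("wrist");p,d=capture("wrist")
hsv=cv2.cvtColor(p,cv2.COLOR_RGB2HSV);m=(hsv[...,0]<18)&(hsv[...,1]>150);m[:205]=0;m[260:]=0;m[:,:290]=0;m[:,345:]=0
v,u=np.nonzero(m);P=depthpts("wrist",np.c_[u,v],d,c)*1000
k=P[:,2]>150;P=P[k];u=u[k];v=v[k]
for r in range(v.min(),v.max()+1):
    q=P[v==r];
    if len(q):print(r,u[v==r].min(),u[v==r].max(),np.median(q,0).round(1))
b=np.asarray(c["R"]);print("cam",(-b.T@c["t"]).round(3))
E
```

```text
219 309 330 [452.3 -77.9 176.6]
220 308 331 [448.8 -78.1 179.1]
221 308 332 [450.1 -77.6 186.3]
222 308 331 [447.6 -78.1 187.8]
223 307 331 [453.3 -77.9 192.1]
224 307 331 [446.4 -78.1 195.8]
225 306 331 [448.  -78.2 199.2]
226 306 331 [448.  -78.4 202.8]
227 305 331 [447.7 -78.7 204.1]
228 305 331 [447.7 -79.3 205.3]
229 304 331 [447.4 -79.9 205.8]
230 304 331 [447.  -80.7 205.9]
231 303 332 [447.5 -81.5 206.5]
232 303 332 [447.5 -82.3 206.3]
233 303 332 [447.6 -83.1 206.4]
234 303 332 [447.6 -83.9 206.4]
235 303 332 [446.9 -84.7 206.3]
236 303 331 [447.3 -85.4 206.3]
237 304 331 [447.7 -86.2 206.4]
238 304 331 [447.8 -87.1 206.5]
239 304 331 [447.8 -88.1 206.4]
240 305 330 [447.9 -88.9 206.2]
241 305 329 [447.5 -89.7 205.9]
242 308 310 [441.3 -91.1 205.1]
cam [ 0.445 -0.017  0.484]
```

```bash
python3 -m jog '[{"translation":[-1,-2,-0],"spin":0},{"translation":[-2,-2,40],"spin":0},{"translation":[-2,-2,70],"spin":0},{"translation":[-2,-2,90],"spin":0},{"translation":[-2,-2,90],"spin":0}]' 
```

```text
t: 2.3
ee_pos: [0.4446, -0.0894, 0.2399]
eef_rot: [-2.159, -2.274, 0.005]
force: [-0.5, 0.3, 0.4]
finger_gap: 1.001
```

```bash
for i in 1 2 3; do python3 -m jog '[{"translation":[0,0,0],"spin":0}]'|grep -E "pos|rot|force"; done
```

```text
ee_pos: [0.4468, -0.0897, 0.2441]
eef_rot: [2.162, 2.279, -0.0]
force: [0.9, -1.3, 0.0]
ee_pos: [0.4478, -0.0895, 0.2456]
eef_rot: [2.159, 2.278, 0.002]
force: [-0.7, -0.2, -0.2]
ee_pos: [0.4479, -0.0892, 0.2456]
eef_rot: [2.158, 2.279, 0.002]
force: [0.8, 0.4, 0.3]
```

```bash
python3 -m jog '[{"translation":[4,0,10],"spin":0},{"translation":[4,0,22],"spin":0},{"translation":[4,0,30],"spin":0},{"translation":[4,0,32],"spin":0},{"translation":[4,0,32],"spin":0},{"translation":[4,0,32],"spin":0}]'; python3 -m jog '[{"translation":[0,0,0],"spin":0},{"translation":[0,0,0],"spin":0},{"translation":[0,0,0],"spin":0},{"translation":[0,0,0],"spin":0},{"translation":[0,0,0],"spin":0},{"translation":[0,0,0],"spin":0},{"translation":[0,0,0],"spin":0},{"translation":[0,0,0],"spin":0}]' 0.49;  python3 -m jog '[{"translation":[0,0,0],"spin":0},{"translation":[0,0,0],"spin":0},{"translation":[0,0,0],"spin":0}]' 0.52
```

```text
t: 3.2
ee_pos: [0.4471, -0.0846, 0.2118]
eef_rot: [2.159, 2.282, 0.0]
force: [0.5, 0.2, 0.9]
finger_gap: 0.999
t: 4.0
ee_pos: [0.4469, -0.0846, 0.2117]
eef_rot: [-2.159, -2.282, 0.0]
force: [-0.3, 0.0, 0.5]
finger_gap: 0.384
t: 4.3
ee_pos: [0.447, -0.0846, 0.2117]
eef_rot: [2.159, 2.282, 0.0]
force: [0.8, 0.0, 0.9]
finger_gap: 0.255
```

```bash
python3 -m jog '[{"translation":[0,0,0],"spin":0},{"translation":[0,0,0],"spin":0},{"translation":[0,0,0],"spin":0}]' 0.52; python3 -m jog '[{"translation":[0,0,-2],"spin":0},{"translation":[0,0,-4],"spin":0},{"translation":[0,0,-6],"spin":0},{"translation":[0,0,-7.5],"spin":0},{"translation":[0,0,-7.5],"spin":0},{"translation":[0,0,-7.5],"spin":0},{"translation":[0,0,-7.5],"spin":0}]'; python3 - <<'E'
from h import *
F=[]
for i in range(3):
    p,d=capture("scene");F.append(get_obs()["force"])
print(np.mean(F,0).round(2),get_obs()["ee_pos"],get_obs()["finger_gap"])
cv2.imwrite("pics/s2.png",cv2.resize(p[205:365,300:440],None,fx=5,fy=3.7,interpolation=cv2.INTER_CUBIC)[...,::-1])
E
```

```text
t: 4.6
ee_pos: [0.447, -0.0846, 0.2117]
eef_rot: [2.159, 2.282, 0.0]
force: [-0.2, -0.5, -0.7]
finger_gap: 0.251
t: 5.3
ee_pos: [0.4468, -0.0845, 0.219]
eef_rot: [-2.159, -2.282, 0.0]
force: [0.6, -0.2, -0.9]
finger_gap: 0.251
[-0.17 -0.12 -1.48] [ 0.44686337 -0.084553    0.2190804 ] 0.25564739812753895
```

View pics/s2.png

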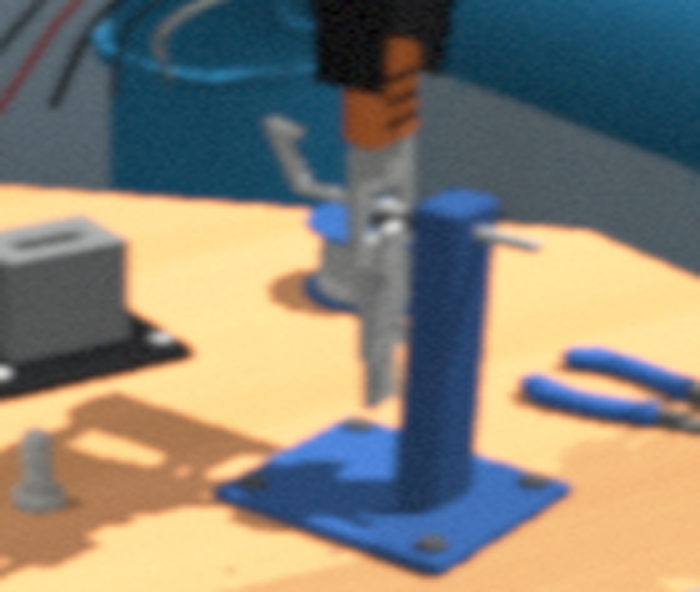

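```bash
cat > plan.py <<'E'
import numpy as np
from scipy.ndimage import label
# hook polyline rel. to bend (x,z), densely sampled
pl=np.array([[60,0],[0,0],[-12,26],[-4,24]],float)
H=np.concatenate([a+(b-a)*np.linspace(0,1,60)[:,None] for a,b in zip(pl[:-1],pl[1:])])
boxes=[(-2.5,2.5,10.5,33.5),(-7,7,32.5,74.5),(-2.5,2.5,-97.5,-10.5)]
def clear(ex,ez,th):
    "clearance of gauge with eye at (ex,ez), handle leaned th deg to +x"
    t=np.radians(th);d=H-[ex,ez];n=d[:,0]*np.cos(t)-d[:,1]*np.sin(t);w=d[:,0]*np.sin(t)+d[:,1]*np.cos(t)
    m=1e9
    for a,b,c,e in boxes:
        dx=np.maximum(np.maximum(a-n,n-b),0);dz=np.maximum(np.maximum(c-w,w-e),0);m=min(m,np.hypot(dx,dz).min())
    return m-3
if __name__=="__main__":
    xs=np.arange(-60,15,1.);zs=np.arange(-15,60,1.)
    for th in (30,35,40,45,50,55,60):
        C=np.array([[clear(x,z,th) for z in zs] for x in xs]);best=None
        for c in np.arange(.0,4,.1):
            L,_=label(C>=c,np.ones((3,3)))
            a=set(L[np.ix_(xs>=8,np.abs(zs)<5)].ravel())-{0};b=set(L[np.ix_(xs<-45,zs>20)].ravel())-{0}
            if a&b: best=c
        print(th,best)
E
python3 plan.py
```

```text
30 0.5
35 1.2000000000000002
40 1.8
45 2.4000000000000004
50 1.8
55 0.9
60 0.1
```

```bash
python3 -m jog '[{"translation":[-4,0,0],"spin":0},{"translation":[-8,0,0],"spin":0},{"translation":[-11,0,0],"spin":0},{"translation":[-13,0,0],"spin":0},{"translation":[-13,0,0],"spin":0},{"translation":[-13,0,0],"spin":0}]'; python3 - <<'E'
from h import *
F=[]
for i in range(4):
    capture("scene");F.append(get_obs()["force"])
print(np.mean(F,0).round(2),get_obs()["ee_pos"])
E
```

```text
t: 6.05
ee_pos: [0.4476, -0.0976, 0.2192]
eef_rot: [-2.16, -2.281, -0.0]
force: [0.4, 0.1, -2.5]
finger_gap: 0.25
[-0.53  0.09 -1.34] [ 0.44760463 -0.09745544  0.219143  ]
```

```bash
cat > f.py <<'E'
from h import *
F=[]
for i in range(3): capture("top");F.append(get_obs()["force"])
print(np.mean(F,0).round(2),get_obs()["ee_pos"].round(4),get_obs()["t"])
E
for i in 1 2 ; do python3 -m jog '[{"translation":[-1,0,0],"spin":0},{"translation":[-2,0,0],"spin":0},{"translation":[-2,0,0],"spin":0}]'|grep force; python3 f.py; done
```

```text
force: [-0.5, 0.5, -1.7]
[-0.72  0.33 -1.98] [ 0.4478 -0.0995  0.2192] 6.7
force: [-0.3, 2.9, -1.5]
[-0.42  2.79 -0.34] [ 0.4478 -0.1012  0.2192] 7.15
```

```bash
for i in 1 2 ; do python3 -m jog '[{"translation":[-1,0,0],"spin":0},{"translation":[-1,0,0],"spin":0}]'|grep force; python3 f.py; done
```

```text
force: [1.3, 2.8, 0.2]
[ 1.08  3.37 -0.7 ] [ 0.4481 -0.1025  0.2192] 7.5
force: [2.7, 3.4, -1.0]
[ 2.    3.29 -1.89] [ 0.4481 -0.1036  0.2192] 7.85
```

```bash
python3 -m jog '[{"translation":[-1.5,0,0.2],"spin":0},{"translation":[-3,0,0.5],"spin":0},{"translation":[-3,0,0.5],"spin":0}]'|grep force; python3 f.py;python3 -m jog '[{"translation":[-1.5,0,0.2],"spin":0},{"translation":[-3,0,0.5],"spin":0},{"translation":[-3,0,0.5],"spin":0}]'|grep force; python3 f.py; 
```

```text
force: [2.3, 3.7, -0.6]
[1.37 3.37 0.19] [ 0.4481 -0.1067  0.2188] 8.3
force: [1.9, 4.2, 1.0]
[1.75 3.03 0.43] [ 0.4483 -0.1096  0.2182] 8.75
```

```bash
python3 -m jog '[{"translation":[-1.5,0,0.4],"spin":0},{"translation":[-3,0,0.9],"spin":0},{"translation":[-4.5,0,1.4],"spin":0},{"translation":[-4.5,0,1.4],"spin":0}]'|grep force; python3 f.py;python3 -m jog '[{"translation":[-1.5,0,0.5],"spin":0},{"translation":[-3,0,1.1],"spin":0},{"translation":[-4.5,0,1.7],"spin":0},{"translation":[-4.5,0,1.7],"spin":0}]'|grep force; python3 f.py; python3 - <<'E'
from h import *
p,d=capture("scene")
cv2.imwrite("pics/s3.png",cv2.resize(p[205:365,300:440],None,fx=5,fy=3.7,interpolation=cv2.INTER_CUBIC)[...,::-1])
E
```

```text
force: [1.6, 4.2, 1.9]
[1.73 3.76 2.02] [ 0.4486 -0.1141  0.2169] 9.3
force: [1.1, 4.5, 2.8]
[1.08 3.56 2.9 ] [ 0.4487 -0.1187  0.2151] 9.85
```

View pics/s3.png

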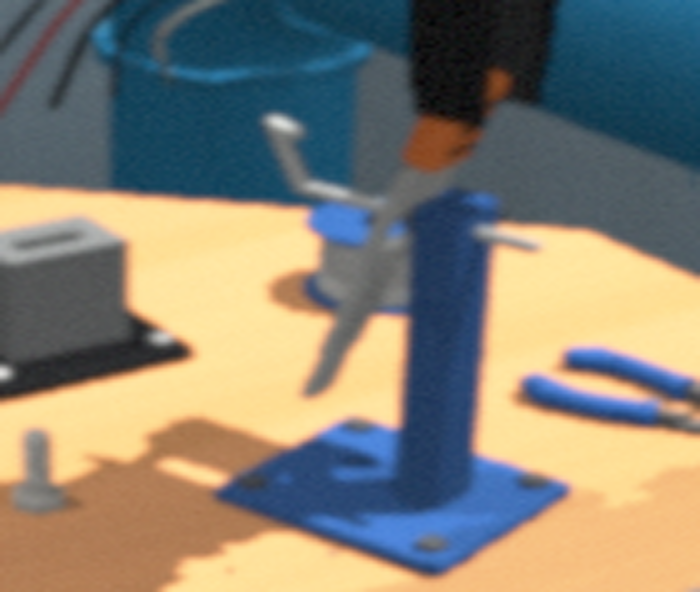

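```bash
cat > ang.py <<'E'
from h import *
import sys
def seg(a,b,lat):
    g=lambda q:(300+q[0]/5,205+q[1]/3.7)
    P=armplane("scene",[g(a),g(b)],lat=lat);d=P[1]-P[0];return P.round(1).tolist(),np.degrees(np.arctan2(d[0],d[1])).round(1),np.hypot(*d).round(1)
E
python3 - <<'E'
from ang import *
# blade lower end centre; left edges along blade/frame
print(seg((317,392),(413,190),-.005))
print(seg((305,390),(385,205),-.005))
E
```

```text
([[-42.1, 46.3], [-11.3, 154.1]], np.float64(16.0), np.float64(112.1))
([[-46.9, 45.4], [-20.9, 144.3]], np.float64(14.7), np.float64(102.3))
```

```bash
python3 -m jog '[{"translation":[-1.5,0,0.8],"spin":0},{"translation":[-2.7,0,1.6],"spin":0},{"translation":[-4,0,2.4],"spin":0},{"translation":[-4,0,2.4],"spin":0}]'|grep force; python3 f.py;python3 -m jog '[{"translation":[-1.5,0,0.9],"spin":0},{"translation":[-2.7,0,1.7],"spin":0},{"translation":[-4,0,2.6],"spin":0},{"translation":[-4,0,2.6],"spin":0}]'|grep force; python3 f.py; python3 -m jog '[{"translation":[-1.2,0,1],"spin":0},{"translation":[-2.2,0,2.1],"spin":0},{"translation":[-3.2,0,3.3],"spin":0},{"translation":[-3.2,0,3.3],"spin":0}]'|grep force; python3 f.py
```

```text
force: [1.1, 4.7, 2.1]
[0.52 3.39 3.08] [ 0.4489 -0.1226  0.2125] 10.45
force: [-0.3, 4.4, 3.5]
[0.02 3.38 3.79] [ 0.4492 -0.1266  0.21  ] 11.0
force: [1.1, 2.9, 3.7]
[0.5  3.09 3.08] [ 0.4494 -0.1297  0.2066] 11.55
```

```bash
python3 -m jog '[{"translation":[-1,0,1],"spin":0},{"translation":[-2,0,2.2],"spin":0},{"translation":[-3,0,3.5],"spin":0},{"translation":[-3,0,3.5],"spin":0}]'|grep force; python3 f.py;python3 -m jog '[{"translation":[-1,0,1.3],"spin":0},{"translation":[-1.6,0,2.6],"spin":0},{"translation":[-2.1,0,4],"spin":0},{"translation":[-2.1,0,4],"spin":0}]'|grep force; python3 f.py; python3 - <<'E'
from h import *
p,d=capture("scene")
cv2.imwrite("pics/s4.png",cv2.resize(p[205:365,300:440],None,fx=5,fy=3.7,interpolation=cv2.INTER_CUBIC)[...,::-1])
E
```

```text
force: [-0.1, 3.4, 4.4]
[0.35 3.3  4.46] [ 0.4496 -0.1328  0.2034] 12.1
force: [0.0, 2.3, 4.6]
[-0.17  2.28  5.04] [ 0.4498 -0.1351  0.1996] 12.65
```

View pics/s4.png

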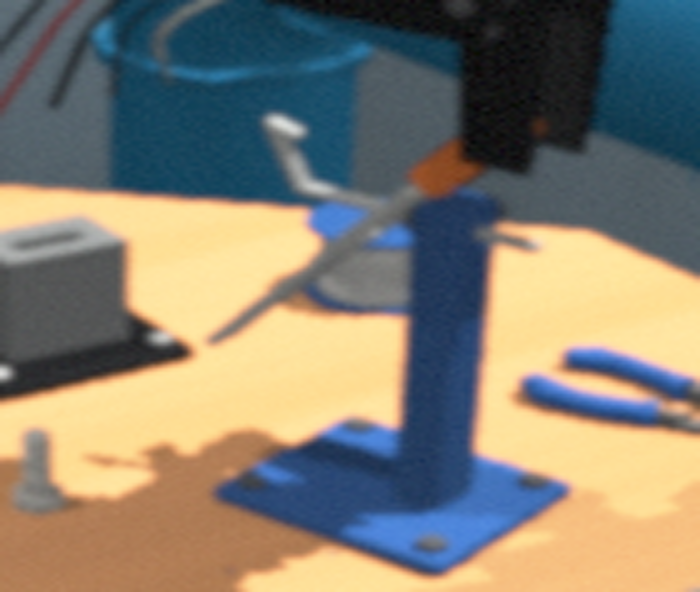

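```bash
python3 - <<'E'
from ang import *
print(seg((213,340),(420,188),-.005))
print(seg((213,340),(300,272),-.005))
E
python3 -m jog '[{"translation":[1,0,-1],"spin":0},{"translation":[3,0,-1],"spin":0},{"translation":[3,0,-1],"spin":0},{"translation":[3,0,-1],"spin":0}]' 1; python3 f.py
```

```text
([[-85.1, 56.2], [-8.9, 155.8]], np.float64(37.4), np.float64(125.4))
([[-85.1, 56.2], [-51.1, 102.7]], np.float64(36.2), np.float64(57.6))
t: 13.1
ee_pos: [0.4494, -0.1321, 0.2]
eef_rot: [2.159, 2.282, -0.001]
force: [0.7, -1.0, 2.2]
finger_gap: 0.247
[ 0.38 -1.36  1.59] [ 0.4494 -0.132   0.2   ] 13.25
```

```bash
python3 -m jog '[{"translation":[0.5,0,-1.5],"spin":0},{"translation":[1,0,-3],"spin":0},{"translation":[1,0,-3],"spin":0}]'|grep force; python3 f.py; python3 -m jog '[{"translation":[0,0,-1],"spin":0},{"translation":[0,0,-2],"spin":0},{"translation":[0,0,-2],"spin":0}]'|grep force; python3 f.py; python3 - <<'E'
from h import *
p,d=capture("scene");t,_=capture("top")
a=cv2.resize(p[205:315,320:420],(400,440),interpolation=cv2.INTER_CUBIC);b=cv2.resize(t[210:280,350:450],(400,280),interpolation=cv2.INTER_CUBIC)
im=np.zeros((440,800,3),np.uint8);im[:,:400]=a;im[:280,400:]=b
cv2.imwrite("pics/s5.png",im[...,::-1])
E
```

```text
force: [1.9, 0.2, -2.0]
[ 0.74  0.03 -2.33] [ 0.4491 -0.1305  0.2028] 13.7
force: [-0.5, -0.9, -1.6]
[ 0.41  0.08 -1.37] [ 0.4494 -0.1308  0.2053] 14.15
```

View pics/s5.png

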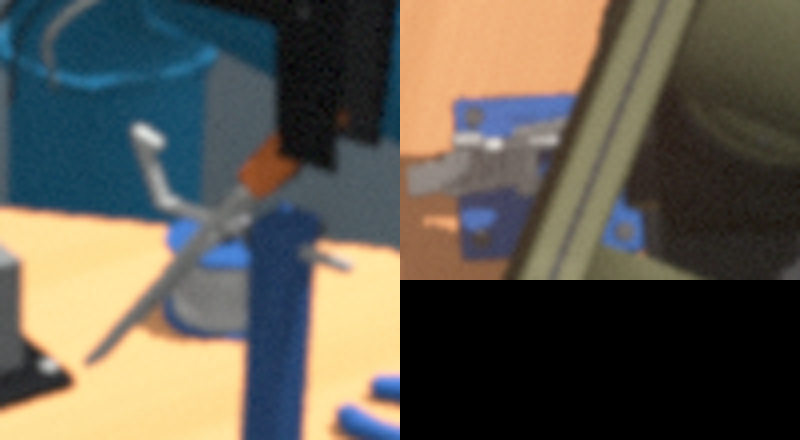

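```bash
cat >> h.py <<'E'
def tri(a,b):
    o1,d1=ray("scene",[a]);o2,d2=ray("top",[b]);d1,d2=d1[0],d2[0]
    k=np.linalg.lstsq(np.c_[d1,-d2],o2-o1,rcond=None)[0];p,q=o1+k[0]*d1,o2+k[1]*d2
    return (p+q)/2,np.linalg.norm(p-q)
def stand(X): X=X-ROOT;return np.array([X@U,X@V,X[2]])*1000
E
python3 - <<'E'
from h import *
s=lambda x,y:(320+x/4,205+y/4); t=lambda x,y:(350+(x-400)/4,210+y/4)
X,e=tri(s(92,362),t(411,181));print("tip",stand(X).round(1),e)
for lat in(0,-.005,-.01,-.015):print(lat,armplane("scene",[s(92,362),s(215,222),s(245,190)],lat=lat).round(1).tolist())
E
```

```text
tip [-83.9  -5.   59.4] 0.0006986268127078706
0 [[-88.2, 55.5], [-30.1, 139.3], [-17.3, 156.8]]
-0.005 [[-84.3, 59.1], [-26.7, 142.3], [-14.0, 159.6]]
-0.01 [[-80.5, 62.8], [-23.4, 145.2], [-10.8, 162.5]]
-0.015 [[-76.6, 66.5], [-20.0, 148.2], [-7.6, 165.3]]
```

```bash
python3 -m jog '[{"translation":[0,2,-1],"spin":0},{"translation":[0,4,-1],"spin":0},{"translation":[0,4,-1],"spin":0},{"translation":[0,4,-1],"spin":0}]' 0.52; python3 f.py; python3 -m jog '[{"translation":[-1.5,0,0.5],"spin":0},{"translation":[-3,0,1],"spin":0},{"translation":[-4,0,1.5],"spin":0},{"translation":[-4,0,1.5],"spin":0}]'|grep force; python3 f.py
```

```text
t: 14.65
ee_pos: [0.4535, -0.1306, 0.2062]
eef_rot: [-2.159, -2.282, 0.0]
force: [-0.5, 0.6, -1.2]
finger_gap: 0.249
[-0.12  0.06 -1.5 ] [ 0.4534 -0.1306  0.2062] 14.8
force: [-0.9, 0.3, -1.5]
[-0.03  0.62 -2.05] [ 0.4537 -0.1346  0.2047] 15.35
```

```bash
python3 -m jog '[{"translation":[-1,0,0.5],"spin":0},{"translation":[-2,0,1],"spin":0},{"translation":[-3,0,1.5],"spin":0},{"translation":[-3,0,1.5],"spin":0}]'|grep force; python3 f.py;  python3 -m jog '[{"translation":[-1,0,0.5],"spin":0},{"translation":[-2,0,1],"spin":0},{"translation":[-3,0,1.5],"spin":0},{"translation":[-3,0,1.5],"spin":0}]'|grep force; python3 f.py
```

```text
force: [-0.0, 2.8, 0.2]
[-0.33  3.33  0.13] [ 0.4539 -0.1371  0.2033] 15.9
force: [-0.6, 5.7, 0.5]
[-0.14  5.51  0.67] [ 0.4541 -0.1397  0.2018] 16.45
```

```bash
cat > meas.py <<'E'
from h import *
def cloud(n):
    c=calibration(n);p,d=capture(n);v,u=np.mgrid[0:480,0:640];uv=np.c_[u.ravel(),v.ravel()]
    d=d.ravel();k=d>0;X=ray(n,uv[k],c);X=X[0]+X[1]*d[k][:,None]-ROOT
    return np.c_[X@U,X@V,X[:,2]]*1000
def lean(zlo=35,zhi=130,smin=-130,smax=-12,n="scene"):
    Q=cloud(n);k=(abs(Q[:,1]+2)<16)&(Q[:,2]>zlo)&(Q[:,2]<zhi)&(Q[:,0]>smin)&(Q[:,0]<smax);Q=Q[k]
    for _ in range(4):
        m=np.median(Q,0) if _==0 else Q.mean(0);w=np.linalg.svd(Q-m,full_matrices=False)[2][0];w*=np.sign(w[2])
        r=np.linalg.norm(np.cross(Q-m,w),axis=1);Q=Q[r<max(12,2*np.median(r))]
    a=(Q-m)@w
    print(n,len(Q),"lean",np.degrees(np.arctan2(w[0],w[2])).round(1),"side",np.degrees(np.arctan2(w[1],w[2])).round(1),"low end",(m+w*np.percentile(a,1)).round(1),"mean",m.round(1),"tcp",stand(get_obs()["ee_pos"]).round(1))
if __name__=="__main__": lean()
E
python3 -m jog '[{"translation":[2,0,-1],"spin":0},{"translation":[2,0,-1],"spin":0},{"translation":[2,0,-1],"spin":0}]'|grep force; python3 f.py; python3 meas.py
```

```text
force: [1.0, 2.3, -1.5]
[ 0.49  2.19 -1.09] [ 0.4539 -0.1387  0.2027] 16.9
scene 156 lean 39.1 side -4.6 low end [-82.   -5.5  62.7] mean [-53.8  -8.3  97.3] tcp [ 2.700e+01 -2.000e-01  2.028e+02]
```

```bash
python3 -m jog '[{"translation":[-1,0,0.3],"spin":0},{"translation":[-2,0,0.6],"spin":0},{"translation":[-3,0,1],"spin":0},{"translation":[-3,0,1],"spin":0}]' 0.51|grep -E "force|gap"; python3 f.py;  python3 -m jog '[{"translation":[-1,0,0.3],"spin":0},{"translation":[-2,0,0.8],"spin":0},{"translation":[-2,0,0.8],"spin":0}]'|grep force; python3 f.py; python3 meas.py
```

```text
force: [0.3, 6.8, -0.4]
finger_gap: 0.25
[ 0.48  6.73 -0.6 ] [ 0.454  -0.1405  0.2015] 17.5
force: [-0.0, 7.4, -0.8]
[ 0.54  6.71 -0.48] [ 0.454  -0.1425  0.2006] 17.95
scene 132 lean 42.7 side -5.3 low end [-86.1  -5.9  69.4] mean [-57.8  -8.8 100.2] tcp [ 30.8  -0.3 200.6]
```

```bash
python3 -m jog '[{"translation":[2,0,0],"spin":0},{"translation":[5,0,0],"spin":0},{"translation":[8,0,0],"spin":0},{"translation":[8,0,0],"spin":0},{"translation":[8,0,0],"spin":0}]' 1|grep -E "force|gap"; python3 f.py; python3 meas.py; python3 - <<'E'
from meas import *
for n in("scene","top"):
    Q=(np.load(n+"_P.npy").reshape(-1,3)-ROOT);Q=np.c_[Q@U,Q@V,Q[:,2]]*1000
    for z0 in(140,146,152,158,164,169):
        k=(abs(Q[:,2]-z0)<3)&(abs(Q[:,1])<12)&(Q[:,0]<-38)&(Q[:,0]>-85);q=Q[k]
        if len(q):print(n,z0,len(q),np.median(q,0).round(1),q[:,0].min().round(1),q[:,0].max().round(1))
E
```

```text
force: [0.6, -0.5, -0.9]
finger_gap: 0.247
[-0.07  0.11 -1.46] [ 0.4537 -0.1358  0.2009] 18.65
scene 150 lean 40.6 side -4.5 low end [-88.1  -5.6  65. ] mean [-59.5  -8.2  98.3] tcp [ 24.   -0.3 200.9]
scene 140 42 [-49.1  -1.  140.5] -59.0 -38.3
scene 146 16 [-57.7  -0.4 146. ] -61.9 -55.4
scene 152 17 [-60.6  -0.5 152.3] -64.5 -57.8
scene 158 16 [-63.8  -0.4 157.5] -68.7 -60.2
scene 164 28 [-62.8  -0.5 164.3] -70.5 -57.5
scene 169 8 [-67.   -0.3 167.3] -68.4 -62.6
top 140 26 [-48.1  -0.2 141.5] -58.4 -39.4
top 146 11 [-50.    0.5 144.1] -57.1 -43.0
top 152 1 [-59.   -1.5 150.5] -59.0 -59.0
top 158 4 [-63.8  -2.2 158. ] -66.4 -61.1
top 164 12 [-63.3  -0.6 165.9] -69.9 -58.1
top 169 17 [-65.    0.2 167.4] -71.7 -59.9
```

```bash
cat > path.py <<'E'
from plan import *
import heapq
xs=np.arange(-60,22,1.);zs=np.arange(-12,60,1.)
for th in(40,44):
    C=np.array([[clear(x,z,th) for z in zs] for x in xs])
    cost=1/np.clip(C-.2,.05,None)**2+.05
    s=(list(xs).index(15),list(zs).index(0));D={s:0};pr={};h=[(0,s)]
    while h:
        d,n=heapq.heappop(h)
        if xs[n[0]]<-50 and zs[n[1]]>25:break
        if d>D[n]:continue
        for a in(-1,0,1):
            for b in(-1,0,1):
                m=(n[0]+a,n[1]+b)
                if (a or b) and 0<=m[0]<len(xs) and 0<=m[1]<len(zs) and C[m]>0.2:
                    e=d+cost[m]*np.hypot(a,b)
                    if e<D.get(m,1e9):D[m]=e;pr[m]=n;heapq.heappush(h,(e,m))
    P=[n]
    while n in pr:n=pr[n];P.append(n)
    P=P[::-1];print(th,[(int(xs[i]),int(zs[j]),round(float(C[i,j]),1)) for i,j in P][::2])
E
python3 path.py
```

```text
40 [(15, 0, 3.4), (13, 0, 3.4), (11, 0, 3.4), (9, 0, 3.4), (7, 0, 3.4), (5, 0, 3.5), (3, 1, 4.5), (1, 2, 5.3), (-1, 4, 5.1), (-3, 6, 5.2), (-3, 8, 4.8), (-3, 10, 4.0), (-3, 12, 3.1), (-3, 14, 2.3), (-4, 16, 2.1), (-5, 18, 2.3), (-6, 20, 2.5), (-8, 22, 3.4), (-10, 24, 4.0), (-12, 26, 5.3), (-14, 28, 6.4), (-16, 29, 7.3), (-18, 31, 8.7), (-20, 32, 9.5), (-22, 32, 9.5), (-24, 32, 9.9), (-26, 32, 10.5), (-28, 32, 11.4), (-30, 32, 12.6), (-32, 32, 13.8), (-34, 32, 15.2), (-36, 32, 16.7), (-38, 32, 18.3), (-40, 32, 19.8), (-42, 32, 21.3), (-44, 32, 22.9), (-46, 32, 24.4), (-48, 32, 25.1), (-50, 32, 25.9)]
44 [(15, 0, 2.8), (13, 0, 2.8), (11, 0, 2.8), (9, 0, 2.8), (7, 0, 2.8), (5, 1, 3.3), (3, 1, 3.8), (1, 2, 4.8), (-1, 4, 5.4), (-3, 6, 5.7), (-3, 8, 5.3), (-3, 10, 4.4), (-3, 12, 3.6), (-3, 14, 2.7), (-4, 16, 2.6), (-5, 18, 2.6), (-6, 20, 2.9), (-8, 22, 3.3), (-9, 24, 4.0), (-11, 26, 5.0), (-13, 28, 6.0), (-15, 29, 7.0), (-17, 31, 8.3), (-19, 33, 9.7), (-21, 33, 9.8), (-23, 33, 10.0), (-25, 33, 10.4), (-27, 33, 11.1), (-29, 33, 12.1), (-31, 33, 13.2), (-33, 33, 14.5), (-35, 33, 15.9), (-37, 33, 17.3), (-39, 33, 18.8), (-41, 33, 20.2), (-43, 33, 21.7), (-45, 33, 23.1), (-47, 33, 23.6), (-49, 33, 24.2), (-51, 33, 24.9)]
```

```bash
python3 -m jog '[{"translation":[5,0,-1],"spin":0},{"translation":[10,0,-2],"spin":0},{"translation":[15,0,-2],"spin":0},{"translation":[18,0,-2],"spin":0},{"translation":[20,0,-2],"spin":0},{"translation":[20,0,-2],"spin":0},{"translation":[20,0,-2],"spin":0}]'|grep -E "force|gap"; python3 f.py; python3 -m jog '[{"translation":[0,0,-1],"spin":0},{"translation":[0,0,-1.5],"spin":0},{"translation":[0,0,-1.5],"spin":0}]' |grep force; python3 f.py; python3 -m jog '[{"translation":[0,0,-1],"spin":0},{"translation":[0,0,-1.5],"spin":0},{"translation":[0,0,-1.5],"spin":0}]' |grep force; python3 f.py
```

```text
force: [-0.3, -0.4, -1.9]
finger_gap: 0.249
[-0.04  0.09 -1.98] [ 0.4526 -0.1157  0.2029] 19.55
force: [0.3, -0.2, -2.0]
[-0.1   0.12 -1.87] [ 0.4526 -0.1156  0.2045] 20.0
force: [-0.0, -0.0, -2.1]
[ 0.19  0.45 -1.94] [ 0.4525 -0.1156  0.2058] 20.45
```

```bash
for i in 1 2; do python3 -m jog '[{"translation":[0,0,-0.7],"spin":0},{"translation":[0,0,-1],"spin":0},{"translation":[0,0,-1],"spin":0}]' |grep force; python3 f.py; done; python3 - <<'E'
from meas import *
lean(); lean(smin=-140)
E
```

```text
force: [-0.1, 0.5, -4.3]
[ 0.17  1.67 -4.39] [ 0.4525 -0.1154  0.2066] 20.9
force: [-0.3, 2.1, -6.8]
[-0.2   1.84 -6.97] [ 0.4524 -0.1154  0.2075] 21.35
scene 148 lean 39.5 side -3.2 low end [-105.5   -5.8   70. ] mean [-80.5  -7.5 100.3] tcp [  3.7  -0.4 207.6]
scene 149 lean 39.3 side -4.5 low end [-106.5   -4.7   68.5] mean [-81.   -7.1  99.6] tcp [  3.8  -0.4 207.6]
```

```bash
python3 -m jog '[{"translation":[0,0,1.5],"spin":0},{"translation":[0,0,3.5],"spin":0},{"translation":[3,0,3.5],"spin":0},{"translation":[8,0,3.5],"spin":0},{"translation":[8,0,3.5],"spin":0},{"translation":[8,0,3.5],"spin":0}]'|grep force; python3 f.py; python3 -m jog '[{"translation":[2,0,-1],"spin":0},{"translation":[4,0,-2],"spin":0},{"translation":[4,0,-2],"spin":0},{"translation":[4,0,-2],"spin":0}]' |grep force; python3 f.py; python3 -m jog '[{"translation":[2,0,-2],"spin":0},{"translation":[4,0,-4],"spin":0},{"translation":[4,0,-4],"spin":0}]' |grep force; python3 f.py
```

```text
force: [0.2, 0.3, -1.7]
[ 0.64  0.51 -1.41] [ 0.4522 -0.1076  0.2046] 22.2
force: [-0.2, -0.7, -2.4]
[ 0.31 -0.27 -1.53] [ 0.4519 -0.1036  0.2064] 22.75
force: [0.0, -0.1, -2.0]
[-0.16  0.2  -1.4 ] [ 0.4518 -0.0996  0.2105] 23.2
```

```bash
python3 - <<'E'
from plan import *
for z in(6,10,14,18):print(z,[(x,round(clear(x,z,41),1)) for x in range(-14,6)])
E
python3 -m jog '[{"translation":[0,0,-2],"spin":0},{"translation":[0,0,-4],"spin":0},{"translation":[0,0,-4],"spin":0}]' |grep force; python3 f.py; python3 meas.py
```

```text
6 [(-14, np.float64(-3.0)), (-13, np.float64(-3.0)), (-12, np.float64(-2.8)), (-11, np.float64(-1.9)), (-10, np.float64(-1.0)), (-9, np.float64(-0.1)), (-8, np.float64(0.8)), (-7, np.float64(1.7)), (-6, np.float64(2.6)), (-5, np.float64(3.5)), (-4, np.float64(4.4)), (-3, np.float64(5.3)), (-2, np.float64(4.9)), (-1, np.float64(4.0)), (0, np.float64(3.1)), (1, np.float64(2.4)), (2, np.float64(1.7)), (3, np.float64(1.0)), (4, np.float64(0.3)), (5, np.float64(-0.3))]
10 [(-14, np.float64(-3.0)), (-13, np.float64(-3.0)), (-12, np.float64(-2.4)), (-11, np.float64(-1.6)), (-10, np.float64(-0.8)), (-9, np.float64(-0.1)), (-8, np.float64(0.7)), (-7, np.float64(1.4)), (-6, np.float64(2.2)), (-5, np.float64(2.9)), (-4, np.float64(3.7)), (-3, np.float64(4.1)), (-2, np.float64(3.2)), (-1, np.float64(2.3)), (0, np.float64(1.4)), (1, np.float64(0.5)), (2, np.float64(-0.4)), (3, np.float64(-1.3)), (4, np.float64(-2.3)), (5, np.float64(-3.0))]
14 [(-14, np.float64(-3.0)), (-13, np.float64(-3.0)), (-12, np.float64(-3.0)), (-11, np.float64(-3.0)), (-10, np.float64(-3.0)), (-9, np.float64(-2.7)), (-8, 
[... 299 characters left out ...]
 np.float64(-3.0))]
18 [(-14, np.float64(-3.0)), (-13, np.float64(-2.8)), (-12, np.float64(-2.3)), (-11, np.float64(-1.6)), (-10, np.float64(-1.0)), (-9, np.float64(-0.3)), (-8, np.float64(0.3)), (-7, np.float64(1.0)), (-6, np.float64(1.7)), (-5, np.float64(2.4)), (-4, np.float64(1.6)), (-3, np.float64(0.7)), (-2, np.float64(-0.2)), (-1, np.float64(-1.1)), (0, np.float64(-2.0)), (1, np.float64(-2.8)), (2, np.float64(-3.0)), (3, np.float64(-3.0)), (4, np.float64(-3.0)), (5, np.float64(-3.0))]
force: [0.5, 0.0, -2.4]
[-0.1   0.23 -2.43] [ 0.4518 -0.0997  0.2145] 23.65
scene 130 lean 39.9 side -4.9 low end [-124.    -4.4   77.1] mean [-100.8   -6.7  104.9] tcp [-1.210e+01 -2.000e-01  2.144e+02]
```

```bash
for i in 1 2; do python3 -m jog '[{"translation":[0,0,-1],"spin":0},{"translation":[0,0,-2],"spin":0},{"translation":[0,0,-2],"spin":0}]' |grep force; python3 f.py; done; python3 -m jog '[{"translation":[0.5,0,-1],"spin":0},{"translation":[1,0,-2],"spin":0},{"translation":[1,0,-2],"spin":0}]' |grep force; python3 f.py
```

```text
force: [0.3, 0.4, -2.1]
[-0.41 -0.65 -1.25] [ 0.4518 -0.0997  0.2166] 24.15
force: [0.6, 0.1, -1.3]
[-0.04 -0.5  -1.38] [ 0.4517 -0.0996  0.2185] 24.6
force: [-0.0, 0.2, -2.1]
[-0.21  0.05 -1.27] [ 0.4517 -0.0986  0.2205] 25.05
```

Still free at the tightest spot. Continue through.

```bash
python3 -m jog '[{"translation":[0.5,0,-1],"spin":0},{"translation":[1,0,-2],"spin":0},{"translation":[1,0,-2],"spin":0}]' |grep force; python3 f.py; python3 -m jog '[{"translation":[0.5,0,-1],"spin":0},{"translation":[1,0,-2],"spin":0},{"translation":[1,0,-2],"spin":0}]' |grep force; python3 f.py; python3 -m jog '[{"translation":[1,0,-1],"spin":0},{"translation":[2,0,-2],"spin":0},{"translation":[2,0,-2],"spin":0}]' |grep force; python3 f.py;  python3 -m jog '[{"translation":[2,0,-2],"spin":0},{"translation":[4,0,-4],"spin":0},{"translation":[4,0,-4],"spin":0}]' |grep force; python3 f.py
```

```text
force: [0.0, 0.2, -0.8]
[ 0.42  0.32 -1.65] [ 0.4517 -0.0976  0.2225] 25.5
force: [0.5, 0.5, -1.2]
[-0.14  0.12 -1.5 ] [ 0.4516 -0.0966  0.2245] 25.95
force: [0.7, 0.6, -1.5]
[-0.17 -0.02 -1.71] [ 0.4515 -0.0946  0.2265] 26.4
force: [0.6, -0.6, -2.1]
[ 0.13 -0.32 -1.73] [ 0.4513 -0.0906  0.2305] 26.85
```

```bash
python3 -m jog '[{"translation":[2,0,-2],"spin":0},{"translation":[5,0,-4],"spin":0},{"translation":[8,0,-6],"spin":0},{"translation":[8,0,-6],"spin":0}]' |grep force; python3 f.py; python3 -m jog '[{"translation":[3,0,-1],"spin":0},{"translation":[8,0,-1],"spin":0},{"translation":[14,0,-1],"spin":0},{"translation":[14,0,-1],"spin":0}]' |grep force; python3 f.py; python3 -m jog '[{"translation":[6,0,0],"spin":0},{"translation":[16,0,-5],"spin":0},{"translation":[30,0,-20],"spin":0},{"translation":[45,0,-40],"spin":0},{"translation":[60,0,-60],"spin":0},{"translation":[60,0,-60],"spin":0},{"translation":[60,0,-60],"spin":0}]' |grep force; python3 f.py; python3 - <<'E'
from h import *
p,d=capture("scene");cv2.imwrite("pics/s6.png",p[100:400,180:500][...,::-1])
E
```

```text
force: [-0.2, -0.0, -2.4]
[-0.24 -0.2  -1.23] [ 0.4508 -0.0826  0.2365] 27.4
force: [0.5, 0.1, -1.4]
[ 0.27  0.05 -2.05] [ 0.4501 -0.0685  0.2375] 27.95
force: [-0.5, 0.3, -1.6]
[-0.32 -0.07 -1.82] [ 0.4462 -0.009   0.2959] 28.8
```

View pics/s6.png

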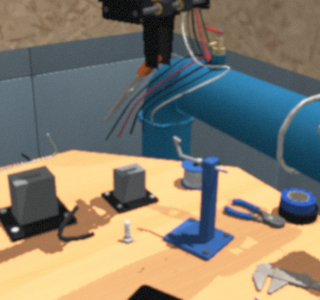

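```bash
python3 -m jog '[{"translation":[20,-18,0],"spin":8},{"translation":[40,-36,0],"spin":16},{"translation":[60,-52,0],"spin":24},{"translation":[80,-68,0],"spin":32},{"translation":[100,-85,0],"spin":40},{"translation":[120,-100,0],"spin":48},{"translation":[130,-112,0],"spin":56},{"translation":[132.8,-115.5,0],"spin":64}]'|grep -E "pos|force|gap"; python3 -m jog '[{"translation":[0,0,10],"spin":8},{"translation":[0,0,20],"spin":16},{"translation":[0,0,30],"spin":24},{"translation":[0,0,40],"spin":32},{"translation":[0,0,50],"spin":40},{"translation":[0,0,55],"spin":45.4},{"translation":[0,0,55],"spin":45.4},{"translation":[0,0,55],"spin":45.4}]'; python3 - <<'E'
from meas import *
from scipy.spatial.transform import Rotation as Ro
o=get_obs();R=Ro.from_rotvec(o["eef_rot"]).as_matrix();print(o["ee_pos"].round(4),np.degrees(np.arctan2(R[1,0],R[0,0])).round(1),o["q"].round(2))
T=o["ee_pos"]
for n in("top","scene"):
    c=calibration(n);p,d=capture(n);v,u=np.mgrid[0:480,0:640];k=d.ravel()>0
    X=ray(n,np.c_[u.ravel(),v.ravel()][k],c);X=X[0]+X[1]*d.ravel()[k][:,None]-T
    Q=X@R*1000;Q[:,2]*=-1
    m=(abs(Q[:,1])<16)&(Q[:,2]<-60)&(Q[:,2]>-175)&(Q[:,0]>20)&(Q[:,0]<150)&(X[:,2]+T[2]>.072);Q=Q[m]
    if len(Q)>20:
        w=np.linalg.svd(Q-Q.mean(0),full_matrices=False)[2][0];a=(Q-Q.mean(0))@w
        print(n,len(Q),Q.mean(0).round(1),w.round(3),(Q.mean(0)+w*a.min()).round(1),(Q.mean(0)+w*a.max()).round(1))
E
```

```text
ee_pos: [0.3229, 0.118, 0.2966]
force: [0.4, 0.1, -1.0]
finger_gap: 0.246
t: 30.45
ee_pos: [0.3239, 0.1173, 0.242]
eef_rot: [3.11, -0.442, -0.002]
force: [-0.3, 0.2, -1.7]
finger_gap: 0.243
[0.3239 0.1173 0.242 ] -16.2 [ 0.19 -0.64  2.26  0.    1.52  2.04]
top 340 [ 84.2   2.8 -97.4] [-0.643  0.099  0.76 ] [ 117.8   -2.3 -137.1] [ 51.9   7.8 -59.2]
scene 144 [  83.8    9.  -100.2] [ 0.65  -0.023 -0.76 ] [ 49.7  10.2 -60.4] [ 115.2    7.9 -136.8]
```

```bash
python3 -m jog '[{"translation":[0,0,30],"spin":0},{"translation":[0,0,55],"spin":0},{"translation":[0,0,70],"spin":0},{"translation":[0,0,77],"spin":0},{"translation":[0,0,77],"spin":0},{"translation":[0,0,77],"spin":0}]'|grep -E "pos|force"; python3 -m jog '[{"translation":[3,0,0],"spin":0},{"translation":[6,0,0],"spin":0},{"translation":[9,0,0],"spin":0},{"translation":[11,0,-1],"spin":0},{"translation":[13,0,-2],"spin":0},{"translation":[13,0,-2],"spin":0},{"translation":[13,0,-2],"spin":0}]'; python3 f.py
```

```text
ee_pos: [0.3247, 0.1176, 0.1666]
force: [-0.6, 0.3, -0.8]
t: 31.85
ee_pos: [0.3365, 0.1138, 0.1674]
eef_rot: [-3.11, 0.444, 0.0]
force: [-2.5, 1.4, -1.0]
finger_gap: 0.251
[-1.21  0.82 -0.65] [0.3365 0.1139 0.1674] 32.0
```

```bash
python3 -m jog '[{"translation":[4,0,-3],"spin":0},{"translation":[8,0,-6],"spin":0},{"translation":[12,0,-9],"spin":0},{"translation":[16,0,-12],"spin":0},{"translation":[20,0,-14],"spin":0},{"translation":[24,0,-16],"spin":0},{"translation":[24,0,-16],"spin":0}]'|grep -E "pos|force";python3 f.py; python3 -m jog '[{"translation":[4,0,-2],"spin":0},{"translation":[8,0,-4],"spin":0},{"translation":[12,0,-6],"spin":0},{"translation":[16,0,-8],"spin":0},{"translation":[20,0,-10],"spin":0},{"translation":[26,0,-12],"spin":0},{"translation":[26,0,-12],"spin":0}]'|grep -E "pos|force";python3 f.py
```

```text
ee_pos: [0.3603, 0.107, 0.1839]
force: [-1.6, 0.9, -0.3]
[-0.99  0.46 -0.93] [0.3597 0.1071 0.1834] 32.85
ee_pos: [0.3854, 0.0996, 0.1959]
force: [-1.0, 1.0, -2.5]
[-1.03  0.72 -0.99] [0.3847 0.0998 0.1956] 33.7
```

```bash
python3 -m jog '[{"translation":[4,0,-1.5],"spin":0},{"translation":[9,0,-3],"spin":0},{"translation":[14,0,-4.5],"spin":0},{"translation":[19,0,-6],"spin":0},{"translation":[24,0,-7],"spin":0},{"translation":[28,0,-7.5],"spin":0},{"translation":[28,0,-7.5],"spin":0}]'|grep -E "pos|force";python3 f.py; python3 -m jog '[{"translation":[4,0,-0.5],"spin":0},{"translation":[9,0,-1],"spin":0},{"translation":[14,0,-1.5],"spin":0},{"translation":[19,0,-2],"spin":0},{"translation":[23,0,-2.5],"spin":0},{"translation":[26,0,-2.5],"spin":0},{"translation":[26,0,-2.5],"spin":0}]'|grep -E "pos|force";python3 f.py
```

```text
ee_pos: [0.412, 0.0919, 0.2032]
force: [-1.0, 0.2, -0.6]
[-1.27 -0.27 -1.03] [0.4116 0.092  0.2031] 34.55
ee_pos: [0.4367, 0.0846, 0.2053]
force: [-1.1, 0.2, -0.8]
[-1.49  0.5  -2.12] [0.4364 0.0847 0.2053] 35.4
```

```bash
for i in 1 2 3; do python3 -m jog '[{"translation":[1,0,0],"spin":0},{"translation":[2,0,0],"spin":0},{"translation":[2,0,0],"spin":0}]'|grep -E "force";python3 f.py; done; cat > lean2.py <<'E'
from meas import *
from scipy.spatial.transform import Rotation as Ro
def go(n,lo,hi):
    o=get_obs();R=Ro.from_rotvec(o["eef_rot"]).as_matrix();T=o["ee_pos"]
    c=calibration(n);p,d=capture(n);v,u=np.mgrid[0:480,0:640];k=d.ravel()>0
    X=ray(n,np.c_[u.ravel(),v.ravel()][k],c);X=X[0]+X[1]*d.ravel()[k][:,None]-T
    Q=X@R*1000;Q[:,2]*=-1
    Q=Q[(abs(Q[:,1])<17)&(abs(Q[:,0])<17)&(Q[:,2]>lo)&(Q[:,2]<hi)]
    A=np.c_[Q[:,2],np.ones(len(Q))];f=np.linalg.lstsq(A,Q[:,:2],rcond=None)[0]
    print(n,len(Q),"lean x,y deg",np.degrees(np.arctan(f[0])).round(1),"at low end",(f[0]*lo+f[1]).round(1),"lowest",np.percentile(Q[:,2],1).round(1))
if __name__=="__main__":
    import sys;go("scene",float(sys.argv[1]),float(sys.argv[2]))
E
python3 lean2.py -120 -45
```

```text
force: [-2.5, 0.4, -1.4]
[-2.08 -0.03 -2.03] [0.4382 0.0842 0.2054] 35.85
force: [-1.2, 0.5, -1.5]
[-1.83  0.61 -1.46] [0.4403 0.0836 0.2054] 36.3
force: [-1.8, 0.6, -2.1]
[-1.88  0.31 -2.07] [0.4422 0.083  0.2054] 36.75
scene 329 lean x,y deg [2.  1.1] at low end [-1.6  2.8] lowest -118.9
```

```bash
python3 -m jog '[{"translation":[-4,0,0],"spin":0},{"translation":[-15,0,0],"spin":0},{"translation":[-15,0,-30],"spin":0},{"translation":[-15,0,-60],"spin":0},{"translation":[-15,0,-90],"spin":0},{"translation":[-15,0,-90],"spin":0},{"translation":[-15,0,-90],"spin":0},{"translation":[-15,0,-90],"spin":0}]'|grep -E "pos|force";python3 f.py; python3 lean2.py -175 -45;  python3 lean2.py -175 -100; python3 lean2.py -110 -45; python3 - <<'E'
from h import *
o=get_obs();p,d=capture("scene")
c=calibration("scene");R,t=np.array(c["R"]),np.array(c["t"])
def proj(X):return cv2.projectPoints(np.array(X,float).reshape(-1,1,3),cv2.Rodrigues(R)[0],t,np.array(c["K"]),np.array(c["distortion"]))[0].reshape(-1,2)
T=o["ee_pos"];q=proj([T+[0,0,-.05],T+[0,0,-.177]]);print(q.round(1))
x0,y0=int(q[:,0].mean())-50,int(q[:,1].min())-30
im=cv2.resize(p[y0:y0+150,x0:x0+100],None,fx=4,fy=4,interpolation=cv2.INTER_CUBIC)[...,::-1].copy()
a=((q-[x0,y0])*4);cv2.line(im,tuple(int(v) for v in a[0]),tuple(int(v) for v in a[1]),(0,255,0),1)
print(x0,y0);cv2.imwrite("pics/s7.png",im)
E
```

```text
ee_pos: [0.4269, 0.0873, 0.2936]
force: [0.3, 0.2, -1.8]
[ 0.03  0.01 -2.  ] [0.4271 0.0872 0.2936] 37.75
scene 561 lean x,y deg [1.3 0. ] at low end [-1.3  4.3] lowest -173.0
scene 260 lean x,y deg [ 1.1 -0. ] at low end [-1.3  5. ] lowest -174.6
scene 323 lean x,y deg [0.6 1. ] at low end [0.6 3.4] lowest -108.6
[[285.6 175.5]
 [287.8 246.3]]
236 145
```

View pics/s7.png

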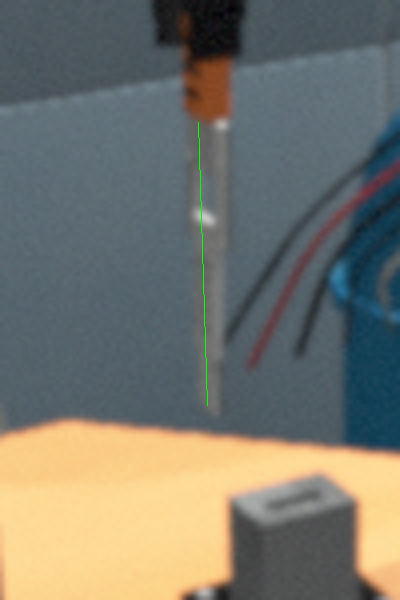

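```bash
python3 -m jog '[{"translation":[10,12,0],"spin":-8.5},{"translation":[20,24,0],"spin":-17},{"translation":[30,36,0],"spin":-25.5},{"translation":[41,50,0],"spin":-34},{"translation":[41,50,0],"spin":-42.5},{"translation":[41,50,0],"spin":-51},{"translation":[41,50,0],"spin":-59.5},{"translation":[41,50,0],"spin":-68}]'|grep -E "pos|force"; python3 -m jog '[{"translation":[0,0,0],"spin":-8},{"translation":[0,0,0],"spin":-16},{"translation":[0,0,0],"spin":-22},{"translation":[0,0,0],"spin":-22},{"translation":[0,0,0],"spin":-22}]'; cat > slot.py <<'E'
from h import *
from scipy.spatial.transform import Rotation as Ro
o=get_obs();R=Ro.from_rotvec(o["eef_rot"]).as_matrix();T=o["ee_pos"];c=calibration("wrist");p,d=capture("wrist")
print("tcp",T.round(4),"xang",np.degrees(np.arctan2(R[1,0],R[0,0])).round(2))
v,u=np.mgrid[0:480,0:640];X=depthpts("wrist",np.c_[u.ravel(),v.ravel()],d,c).reshape(480,640,3)
m=(abs(X[...,2]-.063)<.008)&(np.hypot(X[...,0]-.4667,X[...,1]-.0758)<.045)
m=cv2.morphologyEx(m.astype(np.uint8),cv2.MORPH_OPEN,np.ones((3,3)))
k=max(cv2.findContours(m,0,1)[0],key=cv2.contourArea)
r=cv2.minAreaRect((onplane("wrist",k[:,0],.063,c)[:,:2]*1000).astype(np.float32));print("block",r)
# slot: dark/deep pixels inside the block outline
f=np.zeros_like(m);cv2.drawContours(f,[k],-1,1,-1);f=cv2.erode(f,np.ones((7,7)))
g=cv2.cvtColor(p,cv2.COLOR_RGB2GRAY);s=((f>0)&((X[...,2]<.055)|(d==0))).astype(np.uint8);s2=((f>0)&(g<np.median(g[f>0])-25)).astype(np.uint8)
for q in(s,s2):
    ks=cv2.findContours(q,0,1)[0]
    if ks:
        k2=max(ks,key=cv2.contourArea);print("slot",cv2.minAreaRect((onplane("wrist",k2[:,0],.063,c)[:,:2]*1000).astype(np.float32)))
e=(np.array([*r[0],0])/1000-T);print("block centre in tool mm",(R.T@e*1000).round(1))
cv2.imwrite("pics/w2.png",p[...,::-1])
E
python3 slot.py
```

```text
ee_pos: [0.4532, 0.0277, 0.2953]
force: [-0.2, -0.1, -1.9]
t: 39.25
ee_pos: [0.4532, 0.0278, 0.2953]
eef_rot: [-2.515, -1.882, 0.0]
force: [0.8, 0.4, -1.6]
finger_gap: 0.243
tcp [0.4532 0.0278 0.2953] xang 73.63
block ((466.4971008300781, 76.67220306396484), (32.59445571899414, 49.849769592285156), 73.63455963134766)
slot ((466.50439453125, 76.83804321289062), (9.154109954833984, 24.846397399902344), 75.96991729736328)
slot ((462.7377014160156, 77.83158111572266), (26.47878074645996, 34.44033432006836), 73.62113952636719)
block centre in tool mm [ 50.7  -1.  295.3]
```

```bash
python3 -m jog '[{"translation":[20,-0.5,0],"spin":0},{"translation":[40,-1,0],"spin":0},{"translation":[51,-1,0],"spin":0},{"translation":[51,-1,20],"spin":0},{"translation":[51,-1,40],"spin":0},{"translation":[51,-1,48],"spin":0},{"translation":[51,-1,48],"spin":0},{"translation":[51,-1,48],"spin":0}]'|grep -E "pos|force"; python3 f.py; python3 lean2.py -168 -60; python3 - <<'E'
from h import *
p,d=capture("scene");c=calibration("scene");R,t=np.array(c["R"]),np.array(c["t"])
q=cv2.projectPoints(np.array([[.4667,.0758,.1]]),cv2.Rodrigues(R)[0],t,np.array(c["K"]),np.array(c["distortion"]))[0].ravel()
x0,y0=int(q[0])-40,int(q[1])-55
a=cv2.resize(p[y0:y0+120,x0:x0+80],(400,600),interpolation=cv2.INTER_CUBIC)
p,d=capture("wrist");c=calibration("wrist");R,t=np.array(c["R"]),np.array(c["t"])
q=cv2.projectPoints(np.array([[.4667,.0758,.063]]),cv2.Rodrigues(R)[0],t,np.array(c["K"]),np.array(c["distortion"]))[0].ravel();print(q)
x1,y1=min(max(int(q[0])-50,0),540),min(max(int(q[1])-90,0),330)
b=cv2.resize(p[y1:y1+150,x1:x1+100],(400,600),interpolation=cv2.INTER_CUBIC)
cv2.imwrite("pics/s8.png",np.hstack([a,b])[...,::-1])
E
```

```text
ee_pos: [0.4668, 0.0769, 0.2482]
force: [0.3, 0.1, -0.8]
[ 0.28 -0.42 -1.29] [0.4671 0.077  0.2488] 40.25
scene 607 lean x,y deg [ 1.6 -0.7] at low end [-3.4 -0.2] lowest -166.2
[319.1656458  221.37658501]
```

View pics/s8.png

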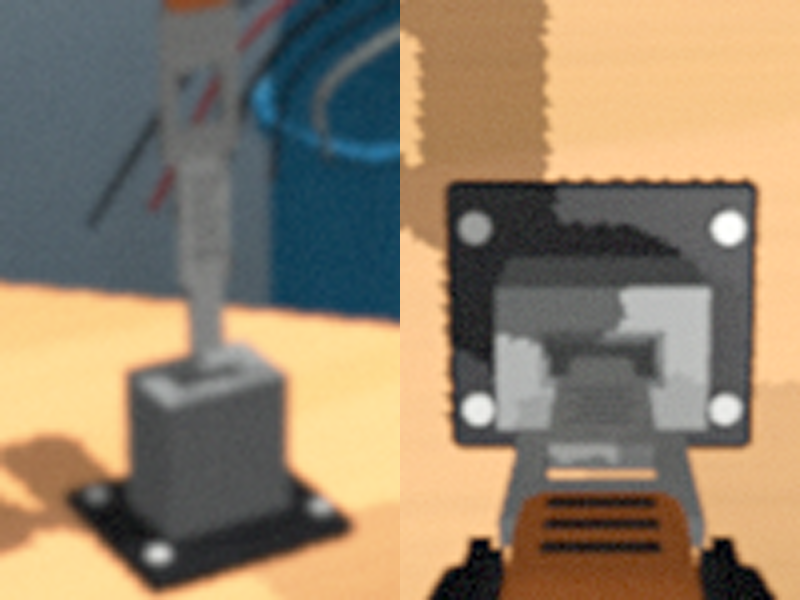

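```bash
python3 -m jog '[{"translation":[1,0,3],"spin":0},{"translation":[1,0,7],"spin":0},{"translation":[1,0,12],"spin":0},{"translation":[1,0,12],"spin":0}]'|grep -E "pos|force"; python3 f.py; python3 -m jog '[{"translation":[0,0,3],"spin":0},{"translation":[0,0,6],"spin":0},{"translation":[0,0,10],"spin":0},{"translation":[0,0,10],"spin":0}]'|grep -E "pos|force"; python3 f.py
```

```text
ee_pos: [0.4661, 0.078, 0.2341]
force: [0.1, -0.1, -0.9]
[ 0.2  -0.03 -1.84] [0.4667 0.078  0.2353] 40.95
ee_pos: [0.4663, 0.078, 0.2245]
force: [0.6, 0.8, -2.4]
[-0.08  0.04 -1.79] [0.4668 0.078  0.2254] 41.5
```

In the slot without contact. Continue to the floor.

```bash
python3 -m jog '[{"translation":[0,0,4],"spin":0},{"translation":[0,0,8],"spin":0},{"translation":[0,0,12],"spin":0},{"translation":[0,0,16],"spin":0},{"translation":[0,0,20],"spin":0},{"translation":[0,0,24],"spin":0},{"translation":[0,0,24],"spin":0}]'|grep -E "pos|force"; python3 f.py; for i in 1 2 3; do python3 -m jog '[{"translation":[0,0,1],"spin":0},{"translation":[0,0,2],"spin":0},{"translation":[0,0,2],"spin":0}]'|grep -E "force"; python3 f.py; done
```

```text
ee_pos: [0.4663, 0.078, 0.2005]
force: [0.4, -0.7, -1.4]
force: [-0.7, -0.7, -1.4]
force: [-0.5, -0.1, -1.3]
force: [0.8, 0.5, -2.2]Traceback (most recent call last):
  File "f.py", line 3, in <module>
    for i in range(3): capture("top");F.append(get_obs()["force"])
                       ~~~~~~~^^^^^^^
ValueError: 200 camera calls are used up
Traceback (most recent call last):
  File "f.py", line 3, in <module>
    for i in range(3): capture("top");F.append(get_obs()["force"])
                       ~~~~~~~^^^^^^^
ValueError: 200 camera calls are used up
Traceback (most recent call last):
  File "f.py", line 3, in <module>
    for i in range(3): capture("top");F.append(get_obs()["force"])
                       ~~~~~~~^^^^^^^
ValueError: 200 camera calls are used up
Traceback (most recent call last):
  File "f.py", line 3, in <module>
    for i in range(3): capture("top");F.append(get_obs()["force"])
                       ~~~~~~~^^^^^^^
ValueError: 200 camera calls are used up
```

```bash
for i in 1 2 3; do python3 -m jog '[{"translation":[0,0,0.5],"spin":0},{"translation":[0,0,1],"spin":0},{"translation":[0,0,1],"spin":0}]'|grep -E "force|pos"; done
```

```text
ee_pos: [0.467, 0.0781, 0.1951]
force: [-1.1, 0.3, 1.6]
ee_pos: [0.4673, 0.0782, 0.195]
force: [-0.2, 1.2, 7.1]
ee_pos: [0.4676, 0.0783, 0.1949]
force: [-2.9, 0.6, 9.3]
```

```bash
python3 -m jog '[{"translation":[0,0,-1],"spin":0},{"translation":[0,0,-1.5],"spin":0},{"translation":[0,0,-1.5],"spin":0}]'|grep -E "force|pos"; python3 -m jog '[{"translation":[0,0,0],"spin":0},{"translation":[0,0,0],"spin":0},{"translation":[0,0,0],"spin":0},{"translation":[0,0,0],"spin":0},{"translation":[0,0,0],"spin":0},{"translation":[0,0,0],"spin":0},{"translation":[0,0,0],"spin":0}]' 0.2
```

```text
ee_pos: [0.4672, 0.0781, 0.195]
force: [-1.1, 0.1, 7.7]
t: 45.1
ee_pos: [0.4667, 0.078, 0.1939]
eef_rot: [-2.513, -1.885, 0.0]
force: [-0.3, 0.2, 0.3]
finger_gap: 0.401
```

```bash
python3 -m jog '[{"translation":[0,0,0],"spin":0},{"translation":[0,0,0],"spin":0},{"translation":[0,0,0],"spin":0},{"translation":[0,0,0],"spin":0},{"translation":[0,0,0],"spin":0},{"translation":[0,0,0],"spin":0}]' -0.4; python3 -m jog '[{"translation":[0,0,-10],"spin":0},{"translation":[0,0,-25],"spin":0},{"translation":[0,0,-45],"spin":0},{"translation":[0,0,-75],"spin":0},{"translation":[0,0,-110],"spin":0},{"translation":[0,0,-110],"spin":0},{"translation":[0,0,-110],"spin":0}]'
```

```text
t: 45.7
ee_pos: [0.4668, 0.078, 0.194]
eef_rot: [2.513, 1.885, 0.0]
force: [0.0, 0.2, -0.0]
finger_gap: 0.698
t: 46.4
ee_pos: [0.4675, 0.078, 0.3065]
eef_rot: [2.511, 1.884, 0.005]
force: [-0.4, -0.3, -0.3]
finger_gap: 0.698
```

```bash
python3 -c "
from rig import *
o=get_obs();print(o['t'],o['force'],o['finger_gap']);print(hand_in())"
```

```text
46.4 [-0.40888003 -0.3177654  -0.29807379] 0.6975511405339369
the job is handed in; nothing more can be done
None
```

The step gauge is off the hook and standing in the slot of the 63 mm grey holder, released. I handed the job in at 46.4 s. I never saw the finished placement: the 200 camera calls ran out during the insertion, so "fully home" rests on force and height readings.

- **Taking it off:** The moves cannot tilt the tool. I raised the gauge and leaned it to about 41° in a light pinch against the post's top edge. I then gripped it firmly and worked it out past the barb with only its own weight showing on the force reading.
- **Contact forces:** The gauge pressed hardest on the stand while I was tilting it and feeling for the arm, at about 7 N. That may be more than the "light push of a finger" you asked for. I kept no figure between readings.
- **Placing it:** I straightened the gauge against the holder's side with about 1–2 N, then lowered it into the slot. It met nothing until it bottomed with the tool point at 195 mm, the height expected for fully home. I pressed it to about 9 N there.
- **Last checks:** After I opened the fingers, the weight on the wrist dropped from about 1.4 N to 0. The gripper was clear above with no contact. The 10 mm slot on a 5 mm blade can leave it leaning a few degrees, which I could not check.
- **Bystanders:** I planned no moves at the spool, cutters or bolt and felt no contact with them. They showed in place when I last had them in view, mid-job, but I did not check them at the end.

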